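Two rinsed bottles onto the drying pegs

TASK

Turn the two rinsed sample bottles lying in the wooden cradles upside down onto the empty drying pegs in the metal tray: the slim bottle on the thin free peg, the stout wide-mouthed bottle on the thick peg. Lower each one fully home, until its rim rests on the peg's foot, before letting go, and leave both standing straight. Do not shift or tip the bottle already drying, the jug, the wine bottle or the mallet.

Things in the scene. Friction and masses are not known exactly. Their poses are not given: they have to be found in the camera images.
- slim_bottle: Slim bottle, green glass, 185 mm long, in a cradle. Straight body 52 mm across for 95 mm from the base, shoulder to 130 mm, then neck 28 mm outside, 20 mm bore; inside clear for 88 mm from the mouth. 190 g, varies by a third. Origin: centre of its base; x along the bottle to the mouth. At start x points away from the robot, 15 degrees below level; base centre 78 mm above the table.
- slim_bottle_mouth (a point): Centre of the slim bottle's rim, 185 mm from the base along its x axis.
- stout_bottle: Stout wide-mouthed bottle, green glass, 125 mm long, in a cradle. Straight body 64 mm across for 72 mm from the base, shoulder to 90 mm, then neck 50 mm outside, 42 mm bore; inside clear for 52 mm from the mouth. 220 g, varies by a third. Origin: centre of its base; x along the bottle to the mouth. At start x points away from the robot, 15 degrees below level; base centre 78 mm above the table.
- stout_bottle_mouth (a point): Centre of the stout bottle's rim, 125 mm from the base along its x axis.
- slim_cradle: Fixed wooden cradle carrying the slim bottle on two V-saddles 12 mm thick, 14 and 86 mm from its base. At most 50 mm wide, narrower than the bottle, so fingers can pass down both sides; base plate 8 mm thick, 110 mm long. Origin on the table under the centre of the bottle's base; x level, towards the mouth.
- stout_cradle: Fixed wooden cradle carrying the stout bottle on two V-saddles 12 mm thick, 12 and 64 mm from its base. At most 59 mm wide, narrower than the bottle, so fingers can pass down both sides; base plate 8 mm thick, 110 mm long. Origin on the table under the centre of the bottle's base; x level, towards the mouth.
- tray: Fixed open aluminium drip tray 130 x 370 mm with a 12 mm rim and a floor 4 mm thick; three pegs stand in it in a row along its y axis, about 120 mm apart, in any order. Origin at the centre of its underside; x points across the row, away from the robot.
- narrow_peg: Fixed upright steel peg in the tray: round foot 60 mm across and 6 mm thick with a post 13 mm in diameter rising 80 mm above the foot, its last 16 mm tapering to a blunt tip. The free thin peg, for the slim bottle. Origin at the centre of the foot's underside, 4 mm above the table; z up.
- narrow_peg_seat (a point): Centre of the top face of the thin free peg's foot, where the slim bottle's rim comes to rest; 80 mm below the tip.
- wide_peg: Fixed upright steel peg in the tray: round foot 60 mm across and 6 mm thick with a post 34 mm in diameter rising 50 mm above the foot, its last 16 mm tapering to a blunt tip. The only thick peg, for the stout bottle. Origin at the centre of the foot's underside, 4 mm above the table; z up.
- wide_peg_seat (a point): Centre of the top face of the thick peg's foot, where the stout bottle's rim comes to rest; 50 mm below the tip.
- taken_peg: Fixed upright steel peg in the tray: round foot 60 mm across and 6 mm thick with a post 13 mm in diameter rising 80 mm above the foot, its last 16 mm tapering to a blunt tip. Same shape as the thin free peg, but already occupied by the drying bottle. Origin at the centre of the foot's underside, 4 mm above the table; z up.
- parked_bottle: Bystander: a loose bottle of the same shape as the slim one, already standing upside down on its own thin peg. Origin at the centre of its rim; z up to its base, 185 mm above.
- jug: Bystander: loose steel jug, 88 mm across, 120 mm tall, with a handle towards its -y reaching 74 mm from the axis. Stands between robot and tray. Origin at the centre of its underside.
- wine_bottle: Bystander: full wine bottle, 74 mm across, 280 mm tall, standing to one side beyond the cradles. Origin at the centre of its underside.
- mallet: Bystander: wooden bung mallet standing on its head, head 68 mm across and 100 mm tall, handle 24 mm thick up to 229 mm. Stands on the other side than the wine bottle. Origin at the centre of its underside.
Not all that is in view belongs to the job. What is shaped like the stout_bottle but pink or purple is not meant.

How it is judged:
By the outcome, as a careful person would: the job done as asked, in the order asked, and still so for the second after the job is handed in, with the robot touching nothing.
It also fails if it takes over 72 s, if anything falls off the work surface, if the arm or the gripper's body presses on something with over 40 N, if the wrist force passes 120 N, or if a joint passes its speed limit or range.

ROBOT

A 6-joint arm with a two-finger parallel gripper is mounted at the origin on the work surface. World frame = base frame: x ahead of the robot, y to its left, z up, the work surface at z = 0. Lengths are in m, angles in rad, forces in N, time in s.
With the tool pointing down it reaches from about 0.35 to 0.85 m from the base axis. Payload 8.1 kg.
Tool frame: the origin (TCP) lies on the centre line of the jaws, within the pads' length; the fingertips stand 17 mm ahead of it and the grasp point (between the pads) lies 2 mm behind it; z points along the fingers, y is the line along which they close (so a half turn about z gives the same grasp; the last joint's range is limited). The gripper opens to 93 mm and grips with 3 to 60 N. Pads are 15 mm wide; open, the fingers measure 128 mm over their backs; the gripper's body (75 mm by 188 mm) begins 65 mm behind the grasp point.
Start: joints at [-1.295, 0.13, 1.488, -0, 1.523, -0.085], TCP at [0.212, -0.561, 0.201] pointing down, gripper open.
Joint ranges: [-2.96, 2.96], [-0.89, 2.26], [0.02, 2.5], [-1.34, 4.48], [0, 2.73], [-2.66, 2.66]. Speed limits (rad/s): [2.39, 2.39, 2.79, 3.14, 3.14, 3.14].

INTERFACE

Orientations are given as a rotation vector (axis times angle).
In Python, from plant import telemetry, viewer, order gives the robot as it stands.
- The arm moves only by the tool send_rows, never from a script. Its argument "plan" is a list that holds one entry, the list of rows, each a list of 5 numbers: the closure, from -1 (fully open) to 1 (shut), then the shift along the world's x, y, z normalised to -1 to 1, where 1 is 0.2 m, then the turn about the world's z normalised to -1 to 1, where 1 is 60 degrees. A call has 1 to 20 rows; each row is the pose to reach, as a shift and turn from the pose commanded when the call began; what a row does not reach only later rows make up. A row lasts 1/12 s, in which the tool goes at most 41.7 mm and 7.16 degrees, less where a joint would pass 70% of its speed; a pose out of reach is approached as far as the arm can. A call with a number of a shift or a turn outside -1 to 1 is refused whole. A call with a gripper value outside its range is refused whole. The fingers move at their own pace and stop on an object; "force" is the grip in N (left out, the last holds). Time passes only in rows, so rows that repeat a pose let the fingers close. It gives the time, the measured TCP pose, the force, the opening and the grip force at its end, in the units of the state.
- telemetry.read_state(): the state, without advancing time (a new reading comes with each control period).
- viewer.read_camera(name): name is "side" or "top"; returns (picture, depth): 480x640x3 uint8, blue, green, red; 480x640 float32, m along the optical axis (not along the pixel's ray), 0 where there is no reading.
- viewer.calibration(name): a dict with "camera_matrix" (3x3 intrinsics, pixels), "dist_coeffs" ([k1, k2, p1, p2, k3] as OpenCV has them; the pictures are not rectified), "extrinsics" (4x4, takes a point from camera to world coordinates). Camera axes: x right, y up, looking along -z (the intrinsics and any distortion apply to the point x, -y, -z); pixel columns grow to the right and rows downward; lengths in m; the calibration is good to about 2 mm. A picture is of the moment at which its call begins. calibration takes no time and is no camera call.
- order.close_job(): hands the job in; it is judged then, once.
The state is a dict: "t": time; "q": joint angles; "dq": joint speeds; "joint_torque": joint torques, N m; "tool_pos": TCP position; "orientation": TCP orientation; "force": force on the tool from outside, world axes, zero at the start; "wrist_torque": the same for the moment, N m; "opening": finger opening in m; "gripper_force": force on a finger pad.
Only numpy, scipy, OpenCV 4.12 (cv2) and the standard library are available. Lean on these libraries where they do the work, as an engineer would, in place of code of your own. Each camera call takes 0.05 s, during which the arm holds its last target. There are 200 camera calls.

## Working session

There is one attempt and no reset: what is moved stays moved. The work goes in short steps, Python scripts to look and compute and a tool call to move; the robot and the scene stay as the last step left them, time stands still between calls to the robot, and variables do not carry over. Pictures are saved under pics/ and viewed, at most 10 in all, crops included, and the job is handed in when it is done.

Besides the shell and the picture viewer there is one more tool, called after "Request:" as name([rows], argument=value, ...), one row to a line, values as JSON. send_rows: Moves the arm, as the interface text tells. Scaled input: -1 to 1 covers 0.2 m each way for a shift and 60 degrees each way for a turn. Its arguments: {"type":"object","properties":{"plan":{"type":"array"},"force":{"type":"number"}},"required":["plan"]}

```bash
mkdir -p pics; ls
cat > h.py <<'E'
import numpy as np, cv2
from plant import telemetry, viewer, order
def pts(name,uv,d=None,z=None):
    c=viewer.calibration(name);K=np.array(c["camera_matrix"],float);D=np.array(c["dist_coeffs"],float);E=np.array(c["extrinsics"])
    n=cv2.undistortPoints(np.array(uv,float).reshape(-1,1,2),K,D).reshape(-1,2)
    r=np.c_[n[:,0],-n[:,1],-np.ones(len(n))]
    R,t=E[:3,:3],E[:3,3]; w=r@R.T
    s=np.asarray(d) if d is not None else (z-t[2])/w[:,2]
    return t+w*np.reshape(s,(-1,1))
def grab(tag):
    o={}
    for n in("side","top"):
        p,d=viewer.read_camera(n);o[n]=(p,d);cv2.imwrite(f"pics/{tag}_{n}.png",p);np.savez_compressed(f"pics/{tag}_{n}.npz",p=p,d=d)
    return o
E
python3 - <<'E'
from h import *
grab("a")
for n in("side","top"):
    c=viewer.calibration(n);print(n,np.round(c["extrinsics"],3).tolist(),np.round(c["camera_matrix"],1).tolist(),c["dist_coeffs"])
s=telemetry.read_state();print(s)
E
```

```text
pics
side [[-0.755, 0.387, -0.529, -0.172], [-0.656, -0.429, 0.622, 0.738], [0.014, 0.816, 0.577, 0.803], [0.0, 0.0, 0.0, 1.0]] [[521.0, 0.0, 322.0], [0.0, 521.0, 247.6], [0.0, 0.0, 1.0]] [0.04261905 0.         0.         0.         0.        ]
top [[0.003, 0.987, -0.162, 0.352], [-1.0, 0.004, 0.005, -0.074], [0.006, 0.162, 0.987, 1.035], [0.0, 0.0, 0.0, 1.0]] [[453.9, 0.0, 325.2], [0.0, 453.9, 236.1], [0.0, 0.0, 1.0]] [0.01460303 0.         0.         0.         0.        ]
{'t': 0.1, 'q': array([-1.29539823e+00,  1.31079095e-01,  1.48916200e+00, -2.23147366e-05,
        1.52299909e+00, -8.54024193e-02]), 'dq': array([-0.00101062, -0.00251615, -0.00150736, -0.00171013,  0.00110606,
        0.00035745]), 'joint_torque': array([ 8.63061432e-04, -5.61339784e+01, -4.93098485e+01,  7.70621491e-02,
        2.91792856e-02, -5.94972221e-05]), 'tool_pos': array([ 0.21167827, -0.5608442 ,  0.20040088]), 'orientation': array([-3.08899902e+00, -5.63382866e-01,  2.80185491e-04]), 'force': array([-0.23448941, -0.52692381,  0.77460847]), 'wrist_torque': array([-0.02408119,  0.02458124,  0.01748974]), 'gripper_force': 0.0, 'opening': 0.09324956221736405}
```

View pics/a_top.png

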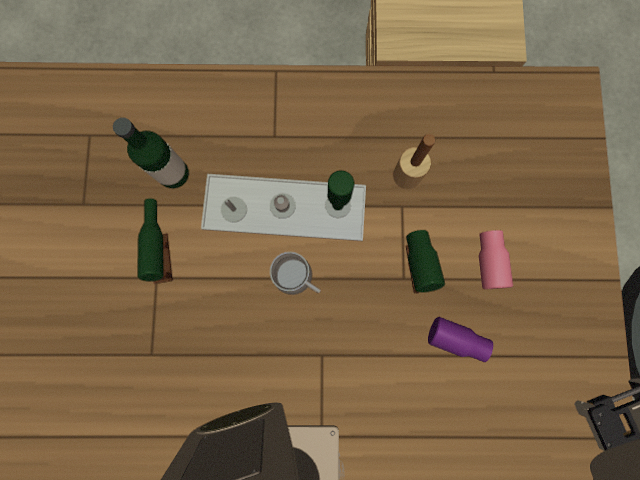

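View pics/a_side.png

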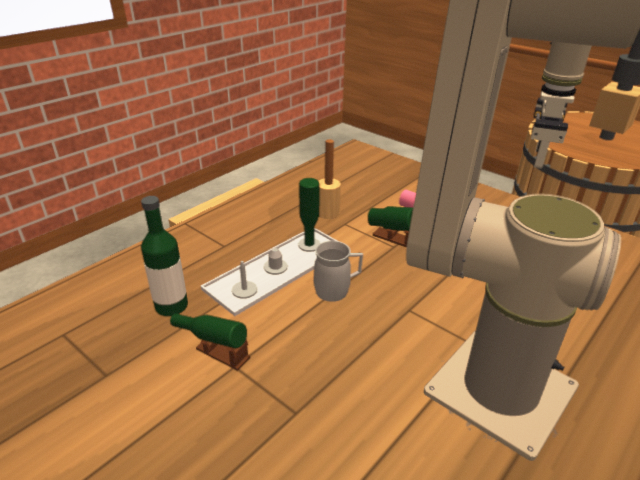

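```bash
cat > m1.py <<'E'
from h import *
for n in("top","side"):
    f=np.load(f"pics/a_{n}.npz");p,d=f["p"],f["d"]
    v,u=np.mgrid[:480,:640];W=pts(n,np.c_[u.ravel(),v.ravel()],d.ravel()).reshape(480,640,3);W[d==0]=np.nan
    b,g,r=[p[...,i].astype(int) for i in range(3)]
    m=((g>r+8)&(g>b)).astype(np.uint8)
    m=cv2.morphologyEx(m,cv2.MORPH_OPEN,np.ones((3,3)))
    k,l,st,ce=cv2.connectedComponentsWithStats(m)
    for i in range(1,k):
        if st[i,4]<150: continue
        q=W[(l==i)];q=q[~np.isnan(q[:,0])]
        if len(q)<20: print(n,st[i],"nodepth");continue
        if q[:,0].max()>1.3: continue
        # clip outliers
        rect=cv2.minAreaRect(q[:,:2].astype(np.float32))
        print(n,st[i],"min",np.percentile(q,1,0).round(3),"max",np.percentile(q,99,0).round(3),"rect",np.round(rect[0],3),np.round(rect[1],3),round(rect[2],1))
    # posts in tray: z bands
    X=W.reshape(-1,3);ok=(X[:,0]>.45)&(X[:,0]<.75)&(X[:,1]>-.15)&(X[:,1]<.2)
    B=(W[...,2]>.03)&(W[...,2]<.1)&ok.reshape(480,640)
    k,l,st,ce=cv2.connectedComponentsWithStats(B.astype(np.uint8))
    for i in range(1,k):
        if st[i,4]>15:
            q=W[l==i];print(n,"post",st[i],q.mean(0).round(3),q.min(0).round(3),q.max(0).round(3), q[q[:,2]>q[:,2].max()-.004].mean(0).round(4))
E
python3 m1.py
```

```text
top [ 127  131   43   40 1213] min [0.634 0.242 0.137] max [0.696 0.305 0.256] rect [0.663 0.273] [0.057 0.069] 44.5
top [328 171  26  39 683] min [ 0.568 -0.129  0.043] max [ 0.617 -0.083  0.198] rect [ 0.593 -0.107] [0.048 0.051] 90.0
top [ 138  199   25   82 1589] min [0.417 0.266 0.038] max [0.595 0.319 0.101] rect [0.507 0.298] [0.185 0.046] 8.8
top [ 407  230   37   62 1583] min [ 0.396 -0.321  0.058] max [ 0.522 -0.259  0.107] rect [ 0.459 -0.288] [0.131 0.058] 8.4
top post [274 195  16  16 191] [0.588 0.019 0.051] [0.575 0.003 0.03 ] [0.608 0.036 0.064] [0.5916 0.0195 0.0609]
top post [225 200  10  10  63] [0.58  0.13  0.066] [0.575 0.126 0.034] [0.588 0.138 0.091] [0.5822 0.1318 0.0894]
top post [333 205  10   4  18] [ 0.58  -0.106  0.046] [ 0.57  -0.117  0.032] [ 0.584 -0.095  0.1  ] [ 0.5711 -0.0982  0.0991]
top post [276 256  15  10  21] [0.462 0.015 0.048] [ 0.451 -0.006  0.031] [0.469 0.029 0.1  ] [4.62e-01 3.00e-04 9.93e-02]
side [300 178  19  68 947] min [ 0.567 -0.122  0.019] max [ 0.609 -0.079  0.197] rect [ 0.591 -0.102] [0.047 0.048] 64.6
side [369 207  44  23 816
[... 223 characters left out ...]
  299   90   48 1779] min [0.414 0.264 0.009] max [0.661 0.327 0.102] rect [0.541 0.296] [0.072 0.257] 86.5
side post [300 218  18  23 237] [ 0.586 -0.097  0.067] [ 0.57 -0.12  0.03] [ 0.605 -0.079  0.1  ] [ 0.5817 -0.0909  0.0979]
side post [268 248  14  16 177] [0.586 0.028 0.047] [0.574 0.009 0.03 ] [0.606 0.041 0.063] [0.5909 0.0236 0.0607]
side post [318 249  18  11 135] [ 0.461 -0.026  0.083] [ 0.45  -0.042  0.062] [0.471 0.005 0.1  ] [ 0.4599 -0.0188  0.0979]
side post [313 258   4  28  53] [0.456 0.028 0.066] [0.45  0.014 0.031] [0.468 0.034 0.1  ] [0.454  0.0231 0.0985]
side post [239 261   7  23 116] [0.58  0.136 0.061] [0.575 0.128 0.03 ] [0.59  0.141 0.092] [0.5824 0.135  0.0907]
```

Run:
```python
import cv2,numpy as np
a=cv2.imread("pics/a_top.png");b=cv2.imread("pics/a_side.png")
A=cv2.resize(a[165:250,195:375],(800,378),interpolation=cv2.INTER_CUBIC)
cv2.imwrite("pics/a_crop.png",A)
```

```text
(no output)
```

View pics/a_crop.png

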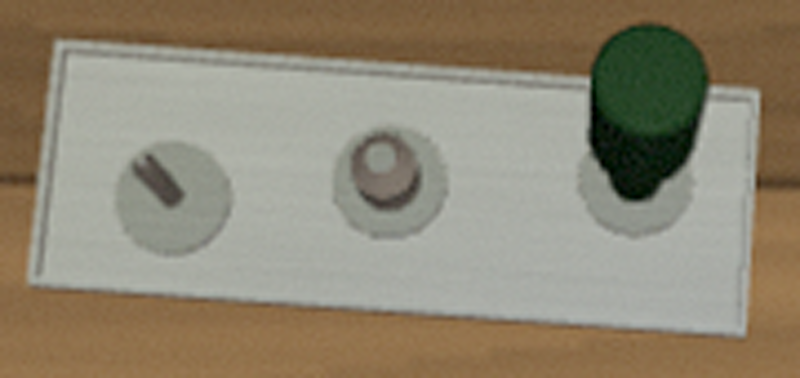

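```bash
cat > m2.py <<'E'
from h import *
f=np.load("pics/a_top.npz");p,d=f["p"],f["d"]
b,g,r=[p[...,i].astype(int) for i in range(3)]
m=((g>r+8)&(g>b)).astype(np.uint8);m=cv2.morphologyEx(m,cv2.MORPH_OPEN,np.ones((3,3)))
k,l,st,ce=cv2.connectedComponentsWithStats(m)
t=np.array(viewer.calibration("top")["extrinsics"])[:3,3]
def unit(a):return a/np.linalg.norm(a,axis=-1,keepdims=True)
c15,s15=np.cos(np.radians(15)),np.sin(np.radians(15))
for name,uv,L in(("slim",(150,250),.185),("stout",(425,262),.125)):
    i=l[uv[1],uv[0]];ys,xs=np.nonzero(l==i);W=pts("top",np.c_[xs,ys],d[ys,xs]);W=W[d[ys,xs]>0]
    rows=np.arange(ys.min()+3,ys.max()-6)
    e=np.array([(xs[ys==y].min()-.5,xs[ys==y].max()+.5,y) for y in rows])
    A=unit(pts("top",e[:,[0,2]],z=0)-t);B=unit(pts("top",e[:,[1,2]],z=0)-t);M=unit(A+B)
    # axis line: x from base bx; z=.078-(x-bx)tan15/cos(yaw)
    bx=W[:,0].min();yaw=0
    for _ in range(10):
        ty=np.tan(np.radians(15))/np.cos(yaw)
        # t.z+s Mz = .078-(t.x+s Mx-bx)*ty
        s=(.078-(t[0]-bx)*ty-t[2])/(M[:,2]+M[:,0]*ty)
        P=t+M*s[:,None]
        co=np.polyfit(P[:,0],P[:,1],1);yaw=np.arctan(co[0])
        ax=np.array([np.cos(yaw)*c15,np.sin(yaw)*c15,-s15])
        a=W@ax; o=np.array([bx,np.polyval(co,bx),.078])
        lo,hi=np.percentile(a,[1.,99.5])-o@ax
        bx+=lo*ax[0]
    res=P[:,1]-np.polyval(co,P[:,0])
    print(name,"base",o.round(4),"yaw",np.degrees(yaw).round(2),"len",(hi-lo).round(4),"rms",res.std().round(4))
for n,c in(("narrow",(173,197)),("wide",(389,183)),("taken",(635,181))):
    print(n,pts("top",[(195+c[0]/4.444-.4,165+c[1]/4.444-.4)],z=.010).round(4))
for c,z in(((143,160),.09),((381,155),.06)): print(pts("top",[(195+c[0]/4.444-.4,165+c[1]/4.444-.4)],z=z).round(4))
E
python3 m2.py
```

```text
slim base [0.4189 0.2874 0.078 ] yaw 9.3 len 0.183 rms 0.0005
stout base [ 0.3989 -0.2989  0.078 ] yaw 7.62 len 0.1236 rms 0.0011
narrow [[0.5828 0.1324 0.01  ]]
wide [[0.5908 0.0205 0.01  ]]
taken [[ 0.5924 -0.1074  0.01  ]]
[[0.5829 0.1313 0.09  ]]
[[0.5933 0.0202 0.06  ]]
```

Request:
send_rows([
  [[-1,0.35,0.5,0.25,0],[-1,0.7,1,0.25,0],[-1,0.7,1,0.25,0],[-1,0.7,1,0.25,0],[-1,0.7,1,0.25,0],[-1,0.7,1,0.25,0],[-1,0.7,1,0.25,0]],
])

```text
t: 0.68
tool_pos: [0.3558, -0.3565, 0.2529]
orientation: [3.089, 0.572, 0.005]
force: [-0.6, -0.1, 0.6]
opening: 0.0932
gripper_force: 0.0
```

Request:
send_rows([
  [[-1,0.25,1,0,0],[-1,0.25,1,0,0],[-1,0.25,1,0,0],[-1,0.25,1,0,0],[-1,0.25,1,0,0],[-1,0.25,1,0,0]],
])

```text
t: 1.18
tool_pos: [0.403, -0.1558, 0.2513]
orientation: [-3.087, -0.572, -0.002]
force: [0.1, -0.3, -0.1]
opening: 0.0928
gripper_force: 0.0
```

Request:
send_rows([
  [[-1,0.1,1,0,0],[-1,0.1,1,0,0],[-1,0.1,1,0,0],[-1,0.1,1,0,0],[-1,0.1,1,0,0],[-1,0.1,1,0,0]],
])

```text
t: 1.68
tool_pos: [0.4218, 0.0433, 0.251]
orientation: [-3.087, -0.572, -0.0]
force: [-0.4, -0.2, 1.0]
opening: 0.0932
gripper_force: 0.0
```

Request:
send_rows([
  [[-1,0.1,1,0,0],[-1,0.1,1,0,0],[-1,0.1,1,0,0],[-1,0.1,1,0,0],[-1,0.1,1,0,0],[-1,0.1,1,0,0],[-1,0.1,1,0,0]],
])

```text
t: 2.27
tool_pos: [0.4419, 0.2388, 0.2504]
orientation: [3.089, 0.568, -0.003]
force: [0.5, 0.2, -0.2]
opening: 0.0928
gripper_force: 0.0
```

Request:
send_rows([
  [[-1,0.028,0.265,0,-0.1],[-1,0.028,0.265,0,-0.19],[-1,0.028,0.265,0,-0.19],[-1,0.028,0.265,-0.2,-0.19],[-1,0.028,0.265,-0.35,-0.19],[-1,0.028,0.265,-0.35,-0.19],[-1,0.028,0.265,-0.35,-0.19]],
])

```text
t: 2.85
tool_pos: [0.4466, 0.289, 0.18]
orientation: [3.129, 0.254, -0.006]
force: [-0.4, -0.8, 0.6]
opening: 0.0932
gripper_force: 0.0
```

Run:
```python
from h import *
grab("b")
a=cv2.imread("pics/b_top.png")[130:330,40:240];b=cv2.imread("pics/b_side.png")[150:400,100:400]
cv2.imwrite("pics/b.png",np.hstack([cv2.resize(a,(400,400)),cv2.resize(b,(400,400))]))
```

```text
(no output)
```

View pics/b.png

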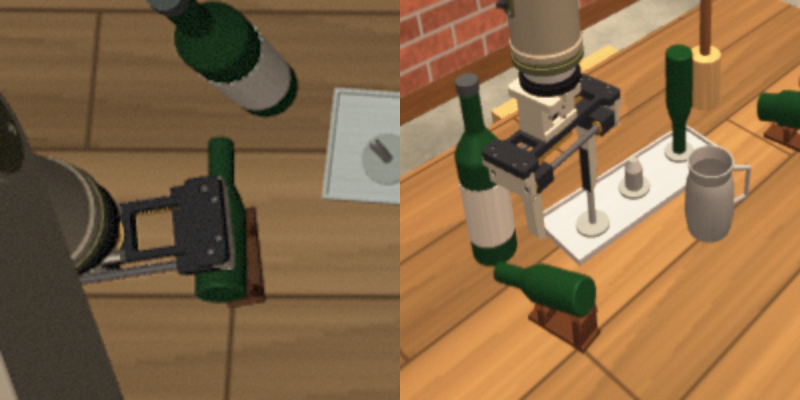

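Request:
send_rows([
  [[-1,0,0,-0.18,0],[-1,0,0,-0.36,0],[-1,0,0,-0.5,0],[-1,0,0,-0.56,0],[-1,0,0,-0.56,0],[-1,0,0,-0.56,0],[1,0,0,-0.56,0],[1,0,0,-0.56,0],[1,0,0,-0.56,0],[1,0,0,-0.56,0],[1,0,0,-0.56,0],[1,0,0,-0.56,0]],
], force=15)

```text
t: 3.95
tool_pos: [0.4476, 0.2917, 0.0697]
orientation: [-3.131, -0.254, -0.001]
force: [0.1, 0.1, -0.6]
opening: 0.0576
gripper_force: 0.0
```

Request:
send_rows([
  [[1,0,0,0,0],[1,0,0,0,0],[1,0,0,0,0],[1,0,0,0,0],[1,0,0,0,0]],
], force=15)

```text
t: 4.37
tool_pos: [0.4473, 0.2918, 0.0692]
orientation: [-3.131, -0.254, 0.0]
force: [0.3, 0.6, -0.9]
opening: 0.0414
gripper_force: 12.4
```

Request:
send_rows([
  [[1,0,0,0.08,0],[1,0,0,0.2,0],[1,0,0,0.35,0],[1,0,0,0.5,0],[1,0,0,0.65,0],[1,0,0,0.75,0],[1,0,0,0.8,0],[1,0,0,0.8,0],[1,0,0,0.8,0],[1,0,0,0.8,0]],
])

```text
t: 5.2
tool_pos: [0.4466, 0.2911, 0.2271]
orientation: [3.13, 0.254, -0.004]
force: [0.1, 0.4, -0.2]
opening: 0.0002
gripper_force: 0.0
```

Run:
```python
from h import *
s=telemetry.read_state();print(s["force"],s["wrist_torque"],s["opening"],s["gripper_force"])
grab("c")
b=cv2.imread("pics/c_side.png")[130:430,60:360]
cv2.imwrite("pics/c.png",cv2.resize(b,(450,450)))
```

```text
[ 0.07289865  0.36361271 -0.23175828] [0.03052346 0.00241683 0.05478306] 0.0002422341651289404 0.0
```

View pics/c.png

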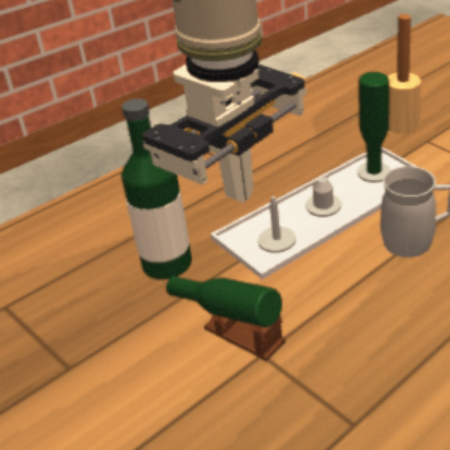

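```bash
sed 's#pics/a_top#pics/c_top#' m2.py > m3.py; python3 m3.py | head -2
python3 - <<'E'
from h import *
f=np.load("pics/c_side.npz");p,d=f["p"],f["d"]
v,u=np.mgrid[:480,:640];W=pts("side",np.c_[u.ravel(),v.ravel()],d.ravel())
s=telemetry.read_state();print(s["tool_pos"])
t=s["tool_pos"]
q=W[(d.ravel()>0)&(np.abs(W[:,:2]-t[:2]).max(1)<.09)&(W[:,2]>.15)&(W[:,2]<.30)]
for a in np.arange(.19,.29,.01):
    k=q[(q[:,2]>a)&(q[:,2]<a+.01)]
    if len(k):print(round(a,2),len(k),k.min(0).round(3),k.max(0).round(3))
g=p.astype(int);m=(g[...,1]>g[...,2]+8)&(g[...,1]>g[...,0])
k=W[m.ravel()&(d.ravel()>0)];k=k[(k[:,1]>.2)&(k[:,0]<.6)&(k[:,2]<.12)]
yaw=np.radians(9.3);ax=np.array([np.cos(yaw)*.966,np.sin(yaw)*.966,-.259])
k0=np.load("pics/a_side.npz");p0,d0=k0["p"].astype(int),k0["d"];m0=(p0[...,1]>p0[...,2]+8)&(p0[...,1]>p0[...,0])
W0=pts("side",np.c_[u.ravel(),v.ravel()],d0.ravel());k0=W0[m0.ravel()&(d0.ravel()>0)];k0=k0[(k0[:,1]>.2)&(k0[:,0]<.6)&(k0[:,2]<.12)]
for z in(k0,k):print((np.percentile(z@ax,[1,99])).round(4),z.max(0).round(4),np.percentile(z,50,axis=0).round(4))
o=np.array([.4189,.2874,.078])@ax;print(o)
E
```

```text
slim base [0.4177 0.2809 0.078 ] yaw 11.63 len 0.1827 rms 0.0033
stout base [ 0.3989 -0.2987  0.078 ] yaw 7.49 len 0.1236 rms 0.0011
[0.44644167 0.29109444 0.22702745]
0.24 16 [0.436 0.281 0.244] [0.442 0.298 0.25 ]
0.25 66 [0.434 0.278 0.25 ] [0.453 0.307 0.26 ]
0.26 87 [0.434 0.275 0.26 ] [0.454 0.308 0.27 ]
0.27 89 [0.435 0.275 0.27 ] [0.454 0.309 0.28 ]
0.28 101 [0.435 0.273 0.28 ] [0.454 0.31  0.29 ]
[0.4228 0.6038] [0.5996 0.3289 0.1057] [0.4647 0.3109 0.0783]
[0.4206 0.5998] [0.5954 0.3298 0.1073] [0.4618 0.3107 0.0789]
0.4240022786631283
```

Request:
send_rows([
  [[-1,-0.01,0,0,0],[-1,-0.01,0,0,0],[-1,-0.01,0,0,0],[-1,-0.01,0,0,0],[-1,-0.01,0,0,0],[-1,-0.01,0,-0.1,0],[-1,-0.01,0,-0.2,0],[-1,-0.01,0,-0.3,0],[-1,-0.01,0,-0.4,0],[-1,-0.01,0,-0.45,0],[-1,-0.01,0,-0.5,0],[-1,-0.01,0,-0.5,0],[-1,-0.01,0,-0.5,0]],
])

```text
t: 6.38
tool_pos: [0.4455, 0.2917, 0.1296]
orientation: [3.131, 0.254, -0.0]
force: [0.0, -0.3, 0.4]
opening: 0.0824
gripper_force: 0.0
```

Request:
send_rows([
  [[-1,0,0,-0.12,0],[-1,0,0,-0.24,0],[-1,0,0,-0.34,0],[-1,0,0,-0.42,0],[-1,0,0,-0.46,0],[-1,0,0,-0.475,0],[-1,0,0,-0.475,0],[-1,0,0,-0.475,0]],
])

```text
t: 7.05
tool_pos: [0.4465, 0.2922, 0.0359]
orientation: [-3.13, -0.254, -0.003]
force: [0.1, 0.2, 1.1]
opening: 0.0929
gripper_force: 0.0
```

Request:
send_rows([
  [[1,0,0,0,0],[1,0,0,0,0],[1,0,0,0,0],[1,0,0,0,0],[1,0,0,0,0],[1,0,0,0,0],[1,0,0,0,0],[1,0,0,0,0],[1,0,0,0,0]],
], force=15)

```text
t: 7.8
tool_pos: [0.4453, 0.2916, 0.0342]
orientation: [3.131, 0.254, -0.0]
force: [-0.6, 0.1, -0.3]
opening: 0.0514
gripper_force: 15.0
```

Request:
send_rows([
  [[1,0,0,0.05,0],[1,0,0,0.15,0],[1,0,0,0.3,0],[1,0,0,0.45,0],[1,0,0,0.6,0],[1,0,0,0.7,0],[1,0,0,0.75,0],[1,0,0,0.75,0],[1,0,0,0.75,0]],
])

```text
t: 8.55
tool_pos: [0.4453, 0.2916, 0.1839]
orientation: [3.131, 0.254, -0.0]
force: [-0.8, -0.4, -2.9]
opening: 0.0519
gripper_force: 15.0
```

Run:
```python
from h import *
s=telemetry.read_state();print(s["force"],s["wrist_torque"],s["opening"],s["gripper_force"],s["tool_pos"])
grab("d")
b=cv2.imread("pics/d_side.png")[130:430,60:360]
cv2.imwrite("pics/d.png",cv2.resize(b,(450,450)))
```

```text
[-0.80462754 -0.41646714 -2.93311964] [-0.04518651  0.09764064  0.03025849] 0.05186275583278841 14.992656111717224 [0.44526789 0.29157644 0.18392481]
```

View pics/d.png

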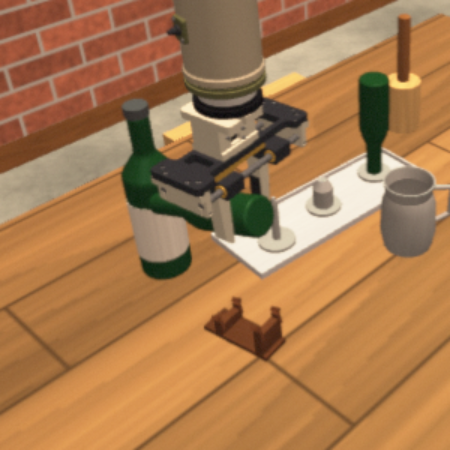

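Request:
send_rows([
  [[1,-0.1,0,0,0],[1,-0.2,0,0,0],[1,-0.2,0,0,0],[1,-0.2,0,0,0],[1,-0.2,0,0,0]],
], force=8)

```text
t: 9.07
tool_pos: [0.4053, 0.2913, 0.1832]
orientation: [3.13, 0.254, -0.002]
force: [0.3, -0.4, -1.9]
opening: 0.0516
gripper_force: 8.0
```

Run:
```python
from h import *
s=telemetry.read_state();print(s["force"],s["wrist_torque"],s["opening"],s["gripper_force"],s["tool_pos"])
```

```text
[ 0.34778315 -0.39241236 -1.8832454 ] [-0.01583011  0.08573649 -0.03221889] 0.05164481007001817 7.999827414751053 [0.4052766  0.29134805 0.1832125 ]
```

Request:
send_rows([
  [[1,0,0,0,0],[1,0,0,0,0],[1,0,0,0,0],[1,0,0,0,0]],
], force=5.5)

```text
t: 9.4
tool_pos: [0.4058, 0.2916, 0.1842]
orientation: [3.131, 0.253, -0.0]
force: [0.4, 0.3, -2.0]
opening: 0.052
gripper_force: 5.5
```

```bash
cat > st.py <<'E'
from h import *
s=telemetry.read_state();print(s["force"].round(2),s["wrist_torque"].round(3),s["opening"],s["gripper_force"],s["tool_pos"].round(4))
E
cat > ang.py <<'E'
# tilt of green blob held below gripper, from side & top depth clouds
import sys
from h import *
T=telemetry.read_state()["tool_pos"];tag=sys.argv[1];o=grab(tag);Q=[]
for n in("side","top"):
    p,d=o[n];g=p.astype(int);m=(g[...,1]>g[...,2]+8)&(g[...,1]>g[...,0])&(d>0)
    v,u=np.nonzero(m);W=pts(n,np.c_[u,v],d[v,u])
    k=W[(np.hypot(*(W[:,:2]-T[:2]).T)<(.2 if len(sys.argv)<3 else float(sys.argv[2])))&(W[:,2]<T[2]+.12)]
    print(n,len(k))
    if len(k)<30: continue
    for a in np.arange(0,.34,.02):
        q=k[(k[:,2]>=a)&(k[:,2]<a+.02)]
        if len(q)>5:print(round(a,2),len(q),np.percentile(q,2,0).round(3),np.percentile(q,98,0).round(3))
E
python3 st.py; python3 ang.py e
```

```text
[ 0.35  0.33 -1.97] [ 0.038  0.016 -0.017] 0.05202751325140083 5.499932169914246 [0.4058 0.2916 0.1842]
side 1154
0.08 7 [0.48  0.311 0.097] [0.492 0.318 0.1  ]
0.1 71 [0.465 0.309 0.101] [0.494 0.319 0.119]
0.12 71 [0.456 0.307 0.121] [0.484 0.317 0.14 ]
0.14 45 [0.427 0.311 0.141] [0.472 0.321 0.16 ]
0.16 131 [0.408 0.302 0.161] [0.45  0.323 0.18 ]
0.18 135 [0.393 0.301 0.18 ] [0.45  0.322 0.199]
0.2 71 [0.378 0.294 0.201] [0.437 0.315 0.22 ]
0.22 267 [0.369 0.27  0.222] [0.391 0.315 0.24 ]
0.24 351 [0.38  0.267 0.24 ] [0.405 0.314 0.256]
top 290
0.1 57 [0.489 0.291 0.101] [0.505 0.31  0.119]
0.12 39 [0.482 0.293 0.121] [0.493 0.309 0.138]
0.22 103 [0.371 0.271 0.226] [0.426 0.307 0.24 ]
0.24 76 [0.379 0.288 0.24 ] [0.417 0.308 0.258]
0.28 8 [0.376 0.244 0.292] [0.385 0.275 0.3  ]
```

Request:
send_rows([
  [[1,0,0,0,0],[1,0,0,0,0],[1,0,0,0,0],[1,0,0,0,0],[1,0,0,0,0],[1,0,0,0,0]],
], force=5)

```text
t: 10.0
tool_pos: [0.4054, 0.2917, 0.1844]
orientation: [-3.131, -0.254, -0.0]
force: [0.4, 0.2, -2.0]
opening: 0.052
gripper_force: 5.0
```

```bash
python3 st.py; python3 ang.py f
```

```text
[ 0.37  0.23 -2.  ] [0.007 0.028 0.001] 0.05199984705839239 4.999919682741165 [0.4054 0.2917 0.1844]
side 1160
0.1 72 [0.465 0.308 0.1  ] [0.493 0.32  0.119]
0.12 78 [0.453 0.307 0.12 ] [0.483 0.317 0.139]
0.14 36 [0.423 0.308 0.141] [0.468 0.32  0.159]
0.16 135 [0.407 0.3   0.161] [0.45  0.323 0.18 ]
0.18 141 [0.392 0.297 0.181] [0.449 0.322 0.2  ]
0.2 76 [0.376 0.295 0.201] [0.438 0.318 0.22 ]
0.22 254 [0.368 0.27  0.221] [0.39  0.315 0.24 ]
0.24 360 [0.379 0.267 0.24 ] [0.405 0.314 0.255]
top 280
0.1 57 [0.488 0.292 0.101] [0.504 0.31  0.119]
0.12 40 [0.481 0.295 0.121] [0.493 0.31  0.137]
0.22 97 [0.371 0.272 0.229] [0.425 0.307 0.239]
0.24 75 [0.379 0.289 0.241] [0.418 0.308 0.258]
0.28 6 [0.376 0.241 0.29 ] [0.383 0.283 0.299]
```

Request:
send_rows([
  [[1,0,0,0,0],[1,0,0,0,0],[1,0,0,0,0],[1,0,0,0,0]],
], force=4)

```text
t: 10.43
tool_pos: [0.4054, 0.2916, 0.1843]
orientation: [-3.131, -0.254, 0.0]
force: [-0.1, 0.2, -2.0]
opening: 0.052
gripper_force: 4.0
```

```bash
python3 st.py; python3 ang.py g|grep -A20 side
```

```text
[-0.05  0.24 -2.03] [-0.007  0.042 -0.009] 0.05201766095986935 3.9999275654554367 [0.4054 0.2916 0.1843]
side 1166
0.08 7 [0.478 0.312 0.098] [0.489 0.318 0.1  ]
0.1 72 [0.465 0.308 0.101] [0.494 0.32  0.119]
0.12 73 [0.453 0.308 0.12 ] [0.483 0.317 0.139]
0.14 43 [0.422 0.309 0.141] [0.472 0.32  0.16 ]
0.16 134 [0.407 0.299 0.161] [0.449 0.323 0.179]
0.18 144 [0.391 0.297 0.181] [0.449 0.322 0.199]
0.2 73 [0.376 0.294 0.201] [0.437 0.317 0.219]
0.22 253 [0.369 0.27  0.221] [0.391 0.315 0.24 ]
0.24 363 [0.379 0.268 0.24 ] [0.404 0.314 0.255]
top 289
0.1 59 [0.487 0.292 0.101] [0.504 0.31  0.119]
0.12 40 [0.482 0.293 0.12 ] [0.493 0.309 0.136]
0.22 104 [0.371 0.271 0.226] [0.426 0.308 0.24 ]
0.24 73 [0.388 0.288 0.242] [0.418 0.309 0.258]
0.28 7 [0.376 0.243 0.29 ] [0.379 0.273 0.299]
```

Request:
send_rows([
  [[1,0.18,0.03,0,0],[1,0,0,0,0],[1,0.18,0.03,0,0],[1,0,0,0,0],[1,0.18,0.03,0,0],[1,0,0,0,0],[1,0.12,0.02,0,0],[1,0,0,0,0],[1,0,0,0,0]],
], force=3.6)

```text
t: 11.28
tool_pos: [0.4016, 0.2902, 0.1793]
orientation: [3.127, 0.254, -0.016]
force: [-0.3, -1.2, -1.2]
opening: 0.0516
gripper_force: 3.6
```

```bash
python3 st.py; python3 ang.py h|grep -A20 side
```

```text
[-0.32 -1.24 -1.17] [-0.031  0.075  0.002] 0.051648731131721436 3.599919229745865 [0.4016 0.2902 0.1793]
side 1362
0.04 32 [0.43  0.295 0.049] [0.446 0.311 0.06 ]
0.06 77 [0.425 0.295 0.061] [0.445 0.311 0.08 ]
0.08 67 [0.419 0.294 0.081] [0.436 0.309 0.098]
0.1 44 [0.406 0.299 0.101] [0.429 0.314 0.12 ]
0.12 110 [0.395 0.291 0.121] [0.422 0.319 0.14 ]
0.14 172 [0.39  0.288 0.141] [0.425 0.319 0.159]
0.16 185 [0.385 0.287 0.16 ] [0.421 0.318 0.179]
0.18 141 [0.379 0.285 0.18 ] [0.412 0.317 0.199]
0.2 199 [0.374 0.27  0.201] [0.39  0.313 0.22 ]
0.22 333 [0.38  0.266 0.22 ] [0.417 0.311 0.23 ]
top 93
0.04 14 [0.442 0.285 0.052] [0.459 0.291 0.06 ]
0.06 10 [0.439 0.285 0.061] [0.456 0.29  0.074]
0.22 69 [0.389 0.299 0.222] [0.419 0.31  0.234]
```

Request:
send_rows([
  [[1,0,0,0.1,0],[1,0,0,0.25,0],[1,0,0,0.4,0],[1,0,0,0.48,0],[1,0,0,0.5,0],[1,0,0,0.5,0]],
], force=10)

```text
t: 11.88
tool_pos: [0.4071, 0.2924, 0.2876]
orientation: [-3.129, -0.254, -0.009]
force: [0.1, 0.6, -3.0]
opening: 0.0515
gripper_force: 10.0
```

Request:
send_rows([
  [[1,0.2,-0.05,0,0],[1,0.34,-0.13,0,0],[1,0.45,-0.21,0,0],[1,0.53,-0.29,0,0],[1,0.58,-0.36,0,0],[1,0.6,-0.42,0,0],[1,0.6,-0.45,0,0],[1,0.6,-0.45,0,0]],
], force=5)

```text
t: 12.55
tool_pos: [0.525, 0.2005, 0.2835]
orientation: [3.131, 0.252, -0.002]
force: [-0.7, -0.2, -1.8]
opening: 0.052
gripper_force: 5.0
```

```bash
python3 st.py; python3 ang.py i 0.1|grep -A20 side
```

```text
[-0.75 -0.15 -1.76] [ 0.085  0.059 -0.022] 0.05199127672237266 4.999828264117241 [0.525  0.2005 0.2835]
side 1616
0.14 64 [0.499 0.194 0.146] [0.512 0.213 0.159]
0.16 90 [0.499 0.193 0.16 ] [0.513 0.213 0.179]
0.18 94 [0.501 0.194 0.18 ] [0.514 0.213 0.199]
0.2 87 [0.496 0.196 0.201] [0.513 0.221 0.22 ]
0.22 157 [0.492 0.19  0.221] [0.517 0.225 0.24 ]
0.24 217 [0.492 0.188 0.24 ] [0.52  0.226 0.26 ]
0.26 219 [0.494 0.189 0.261] [0.522 0.226 0.28 ]
0.28 217 [0.495 0.188 0.281] [0.52  0.226 0.3  ]
0.3 189 [0.496 0.188 0.3  ] [0.511 0.223 0.319]
0.32 282 [0.497 0.179 0.32 ] [0.54  0.222 0.33 ]
top 843
0.14 13 [0.5   0.185 0.152] [0.514 0.196 0.158]
0.16 47 [0.5   0.184 0.161] [0.517 0.199 0.18 ]
0.18 41 [0.501 0.185 0.181] [0.518 0.198 0.197]
0.22 31 [0.495 0.174 0.221] [0.514 0.191 0.24 ]
0.24 121 [0.493 0.173 0.241] [0.531 0.201 0.26 ]
0.26 111 [0.494 0.175 0.261] [0.526 0.203 0.28 ]
0.28 110 [0.495 0.176 0.281] [0.521 0.203 0.299]
0.3 109 [0.496 0.177 0.301] [0.515 0.204 0.319]
0.32 235 [0.497 0.182 0.321] [0.543 0.223 0.33 ]
```

Request:
send_rows([
  [[1,0.06,-0.06,0,0],[1,0.14,-0.13,0,0],[1,0.22,-0.21,0,0],[1,0.29,-0.28,0,0],[1,0.33,-0.32,0,0],[1,0.345,-0.33,0,0],[1,0.345,-0.33,-0.1,0],[1,0.345,-0.33,-0.2,0],[1,0.345,-0.33,-0.2,0],[1,0.345,-0.33,-0.2,0]],
], force=9)

```text
t: 13.48
tool_pos: [0.5929, 0.1366, 0.2432]
orientation: [-3.131, -0.256, 0.005]
force: [1.3, -0.8, -2.3]
opening: 0.0519
gripper_force: 9.0
```

```bash
python3 st.py; python3 ang.py j 0.09|grep -A20 side;  python3 - <<'E'
import cv2,numpy as np
a=cv2.imread("pics/j_top.png")[150:250,180:300];b=cv2.imread("pics/j_side.png")[180:330,180:330]
cv2.imwrite("pics/j.png",np.hstack([cv2.resize(a,(480,400)),cv2.resize(b,(320,400))]))
E
```

```text
[ 1.27 -0.8  -2.34] [ 0.006 -0.012  0.005] 0.051866191077720496 8.999478220939636 [0.5929 0.1366 0.2432]
side 1325
0.1 52 [0.567 0.129 0.106] [0.577 0.15  0.12 ]
0.12 75 [0.567 0.131 0.121] [0.58  0.149 0.14 ]
0.14 78 [0.568 0.131 0.14 ] [0.583 0.149 0.159]
0.16 70 [0.564 0.132 0.162] [0.581 0.155 0.18 ]
0.18 132 [0.56  0.124 0.182] [0.584 0.161 0.2  ]
0.2 178 [0.56  0.124 0.2  ] [0.587 0.162 0.219]
0.22 183 [0.561 0.125 0.22 ] [0.588 0.162 0.24 ]
0.24 179 [0.562 0.124 0.24 ] [0.589 0.162 0.26 ]
0.26 156 [0.564 0.124 0.26 ] [0.579 0.159 0.28 ]
0.28 222 [0.565 0.113 0.281] [0.609 0.158 0.289]
top 788
0.1 13 [0.568 0.121 0.108] [0.575 0.135 0.119]
0.12 34 [0.568 0.12  0.121] [0.581 0.137 0.14 ]
0.14 33 [0.569 0.12  0.14 ] [0.583 0.136 0.156]
0.18 27 [0.562 0.112 0.18 ] [0.574 0.131 0.2  ]
0.2 84 [0.561 0.109 0.201] [0.588 0.144 0.219]
0.22 103 [0.562 0.109 0.22 ] [0.592 0.145 0.24 ]
0.24 109 [0.563 0.109 0.241] [0.59  0.145 0.26 ]
0.26 106 [0.565 0.109 0.261] [0.588 0.144 0.279]
0.28 261 [0.566 0.113 0.281] [0.604 0.144 0.29 ]
```

View pics/j.png

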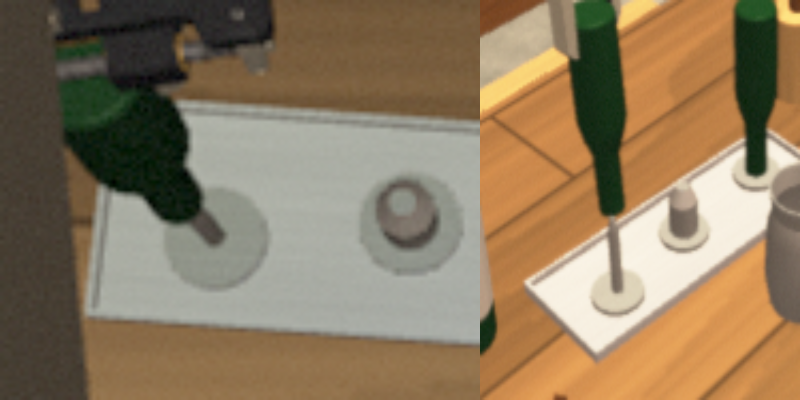

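Request:
send_rows([
  [[1,0,-0.007,-0.04,0],[1,0,-0.007,-0.08,0],[1,0,-0.007,-0.12,0],[1,0,-0.007,-0.16,0],[1,0,-0.007,-0.2,0],[1,0,-0.007,-0.2,0],[1,0,-0.007,-0.2,0]],
], force=7)

```text
t: 14.17
tool_pos: [0.5938, 0.1341, 0.2032]
orientation: [3.131, 0.254, -0.003]
force: [0.3, -0.0, -2.7]
opening: 0.0518
gripper_force: 7.0
```

```bash
python3 st.py; python3 ang.py k 0.09|grep -A20 side
```

```text
[ 0.25 -0.01 -2.66] [-0.014 -0.03   0.041] 0.05181318776543371 6.999571546912193 [0.5938 0.1341 0.2032]
side 1241
0.06 47 [0.568 0.128 0.066] [0.58  0.147 0.08 ]
0.08 74 [0.567 0.129 0.08 ] [0.581 0.147 0.1  ]
0.1 71 [0.569 0.128 0.1  ] [0.582 0.148 0.119]
0.12 69 [0.565 0.131 0.12 ] [0.582 0.153 0.14 ]
0.14 115 [0.56  0.124 0.141] [0.584 0.159 0.16 ]
0.16 168 [0.56  0.123 0.161] [0.588 0.159 0.18 ]
0.18 170 [0.561 0.122 0.181] [0.589 0.16  0.199]
0.2 169 [0.563 0.123 0.2  ] [0.589 0.16  0.22 ]
0.22 146 [0.564 0.122 0.221] [0.58  0.158 0.239]
0.24 212 [0.565 0.113 0.241] [0.607 0.154 0.25 ]
top 636
0.06 15 [0.568 0.118 0.07 ] [0.58  0.131 0.08 ]
0.08 29 [0.569 0.118 0.08 ] [0.581 0.137 0.098]
0.1 28 [0.57  0.118 0.1  ] [0.582 0.136 0.116]
0.14 17 [0.562 0.11  0.143] [0.575 0.126 0.159]
0.16 78 [0.562 0.107 0.161] [0.589 0.14  0.179]
0.18 85 [0.563 0.107 0.181] [0.592 0.142 0.199]
0.2 93 [0.564 0.107 0.201] [0.589 0.143 0.22 ]
0.22 89 [0.565 0.107 0.221] [0.586 0.139 0.239]
0.24 184 [0.567 0.11  0.241] [0.603 0.138 0.25 ]
```

Request:
send_rows([
  [[1,-0.005,0,-0.04,0],[1,-0.01,0,-0.08,0],[1,-0.02,0,-0.12,0],[1,-0.03,0,-0.16,0],[1,-0.035,0,-0.2,0],[1,-0.04,0,-0.23,0],[1,-0.04,0,-0.25,0],[1,-0.04,0,-0.25,0]],
], force=6)

```text
t: 14.93
tool_pos: [0.5857, 0.1341, 0.1529]
orientation: [3.131, 0.254, -0.003]
force: [0.7, -0.2, -2.1]
opening: 0.052
gripper_force: 6.0
```

Request:
send_rows([
  [[1,0,0,-0.015,0],[1,0,0,-0.03,0],[1,0,0,-0.045,0],[1,0,0,-0.06,0],[1,0,0,-0.06,0]],
], force=6)

```text
t: 15.35
tool_pos: [0.5884, 0.1345, 0.145]
orientation: [-3.131, -0.254, -0.008]
force: [0.2, -0.3, 6.4]
opening: 0.052
gripper_force: 6.0
```

```bash
python3 st.py; python3 ang.py l 0.09|grep -A20 side
```

```text
[ 0.2  -0.3   6.41] [ 0.059  0.054 -0.02 ] 0.051950738654672486 6.0008760541677475 [0.5884 0.1345 0.145 ]
side 1145
0.0 16 [0.566 0.131 0.013] [0.578 0.146 0.02 ]
0.02 70 [0.565 0.127 0.021] [0.579 0.148 0.039]
0.04 69 [0.566 0.129 0.041] [0.58  0.147 0.06 ]
0.06 50 [0.564 0.13  0.06 ] [0.579 0.15  0.079]
0.08 75 [0.557 0.131 0.082] [0.578 0.157 0.099]
0.1 147 [0.556 0.123 0.101] [0.582 0.16  0.12 ]
0.12 156 [0.557 0.124 0.12 ] [0.584 0.16  0.14 ]
0.14 151 [0.556 0.123 0.14 ] [0.584 0.16  0.159]
0.16 135 [0.557 0.123 0.16 ] [0.574 0.157 0.18 ]
0.18 276 [0.558 0.113 0.181] [0.599 0.157 0.198]
top 426
0.02 23 [0.566 0.119 0.021] [0.582 0.135 0.04 ]
0.04 25 [0.566 0.118 0.041] [0.579 0.136 0.059]
0.1 41 [0.557 0.107 0.101] [0.581 0.136 0.12 ]
0.12 63 [0.557 0.107 0.121] [0.586 0.141 0.139]
0.14 66 [0.557 0.107 0.141] [0.581 0.138 0.159]
0.16 63 [0.558 0.108 0.16 ] [0.579 0.135 0.18 ]
0.18 130 [0.559 0.111 0.183] [0.607 0.132 0.197]
0.24 7 [0.557 0.084 0.251] [0.56  0.106 0.259]
```

Request:
send_rows([
  [[-1,0,0,0,0],[-1,0,0,0,0],[-1,0,0,0,0],[-1,0,0,0,0],[-1,0,0,0,0],[-1,0,0,0.05,0],[-1,0,0,0.2,0],[-1,0,0,0.4,0],[-1,0,0,0.6,0],[-1,0,0,0.8,0],[-1,0,0,0.8,0]],
])

```text
t: 16.37
tool_pos: [0.5896, 0.1347, 0.314]
orientation: [-3.13, -0.254, -0.024]
force: [1.0, 0.5, 1.3]
opening: 0.0932
gripper_force: 0.0
```

Request:
send_rows([
  [[-1,-0.3,-1,0,0],[-1,-0.3,-1,0,0],[-1,-0.3,-1,0,0],[-1,-0.3,-1,0,0],[-1,-0.3,-1,0,0],[-1,-0.3,-1,0,0]],
])

```text
t: 16.87
tool_pos: [0.5247, -0.0721, 0.3032]
orientation: [3.129, 0.244, 0.0]
force: [0.1, 0.6, 0.3]
opening: 0.0927
gripper_force: 0.0
```

```bash
python3 st.py; python3 ang.py n 0.3|grep -A20 side
python3 - <<'E'
import cv2,numpy as np
a=cv2.imread("pics/n_top.png")[150:310,180:480];b=cv2.imread("pics/n_side.png")[150:350,130:430]
cv2.imwrite("pics/n.png",np.vstack([cv2.resize(a,(500,260)),cv2.resize(b,(500,333))]))
E
```

```text
[0.06 0.64 0.3 ] [ 0.074 -0.025 -0.046] 0.09268205676855705 0.0 [ 0.5247 -0.0721  0.3032]
side 3123
0.0 34 [ 0.566 -0.109  0.013] [0.593 0.147 0.02 ]
0.02 126 [ 0.5   -0.261  0.02 ] [0.594 0.148 0.04 ]
0.04 250 [ 0.393 -0.29   0.041] [0.593 0.146 0.06 ]
0.06 471 [ 0.393 -0.311  0.061] [0.59  0.147 0.079]
0.08 477 [ 0.398 -0.312  0.08 ] [0.587 0.154 0.1  ]
0.1 342 [ 0.405 -0.302  0.1  ] [0.594 0.159 0.119]
0.12 275 [ 0.554 -0.114  0.12 ] [0.598 0.16  0.14 ]
0.14 286 [ 0.553 -0.113  0.141] [0.594 0.159 0.16 ]
0.16 292 [ 0.554 -0.114  0.161] [0.599 0.159 0.179]
0.18 570 [ 0.555 -0.121  0.181] [0.608 0.159 0.198]
top 1668
0.02 12 [ 0.58  -0.114  0.023] [ 0.584 -0.099  0.039]
0.04 29 [ 0.488 -0.279  0.042] [ 0.581 -0.108  0.06 ]
0.06 505 [ 0.394 -0.313  0.062] [ 0.522 -0.26   0.08 ]
0.08 830 [ 0.399 -0.32   0.081] [ 0.485 -0.266  0.099]
0.1 238 [ 0.404 -0.314  0.1  ] [ 0.569 -0.105  0.115]
0.16 7 [ 0.569 -0.12   0.165] [ 0.572 -0.094  0.179]
0.18 42 [ 0.568 -0.127  0.181] [ 0.6   -0.1    0.196]
```

View pics/n.png

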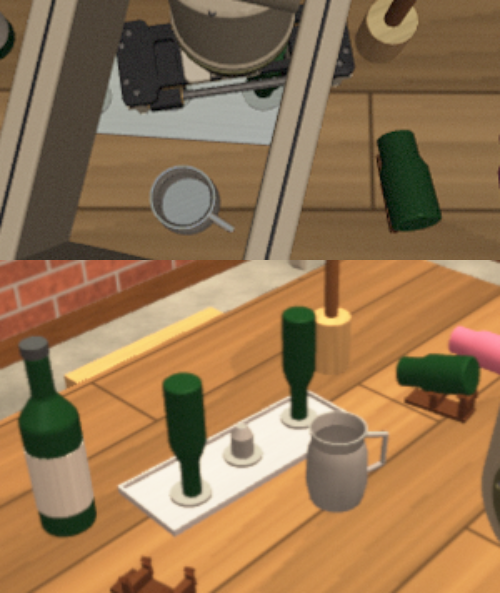

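Request:
send_rows([
  [[-0.72,-0.2,-0.2,0,0],[-0.72,-0.35,-0.4,0,0],[-0.72,-0.517,-0.6,0,0],[-0.72,-0.517,-0.8,0,0],[-0.72,-0.517,-1,0,0],[-0.72,-0.517,-1,0,0],[-0.72,-0.517,-1,0,0],[-0.72,-0.517,-1,0,0]],
])

```text
t: 17.63
tool_pos: [0.4235, -0.2656, 0.3022]
orientation: [-3.131, -0.252, 0.0]
force: [0.5, 0.3, -0.0]
opening: 0.0798
gripper_force: 0.0
```

```bash
python3 - <<'E'
from h import *
f=np.load("pics/a_top.npz");p,d=f["p"].astype(int),f["d"]
m=(p[...,2]>p[...,1]+70)&(p[...,0]>p[...,1]+30)&(d>0);v,u=np.nonzero(m);W=pts("top",np.c_[u,v],d[v,u]);print(np.percentile(W,[1,99],axis=0).round(3))
E
python3 st.py
```

```text
[ 0.45  0.29 -0.01] [ 0.012  0.014 -0.054] 0.07980145012529263 0.0 [ 0.4235 -0.2656  0.3022]Traceback (most recent call last):
  File "<stdin>", line 3, in <module>
  File "h.py", line 5, in pts
    n=cv2.undistortPoints(np.array(uv,float).reshape(-1,1,2),K,D).reshape(-1,2)
      ~~~~~~~~~~~~~~~~~~~^^^^^^^^^^^^^^^^^^^^^^^^^^^^^^^^^^^^^^^^
cv2.error: OpenCV(4.12.0) /io/opencv/modules/calib3d/src/undistort.dispatch.cpp:347: error: (-215:Assertion failed) CV_IS_MAT(_src) && CV_IS_MAT(_dst) && (_src->rows == 1 || _src->cols == 1) && (_dst->rows == 1 || _dst->cols == 1) && _src->cols + _src->rows - 1 == _dst->rows + _dst->cols - 1 && (CV_MAT_TYPE(_src->type) == CV_32FC2 || CV_MAT_TYPE(_src->type) == CV_64FC2) && (CV_MAT_TYPE(_dst->type) == CV_32FC2 || CV_MAT_TYPE(_dst->type) == CV_64FC2) in function 'cvUndistortPointsInternal'
```

```bash
python3 -c "
from h import *
print(pts('top',[(480,240),(480,262),(482,288)],z=.032).round(3))"
```

```text
[[ 0.509 -0.425  0.032]
 [ 0.46  -0.423  0.032]
 [ 0.402 -0.424  0.032]]
```

Request:
send_rows([
  [[-0.72,0,-0.08,-0.1,-0.028],[-0.72,0,-0.15,-0.3,-0.028],[-0.72,0,-0.15,-0.5,-0.028],[-0.72,0,-0.15,-0.65,-0.028],[-0.72,0,-0.15,-0.75,-0.028],[-0.72,0,-0.15,-0.75,-0.028],[-0.72,0,-0.15,-0.75,-0.028]],
])

```text
t: 18.22
tool_pos: [0.4234, -0.2936, 0.1518]
orientation: [-3.132, -0.212, 0.002]
force: [0.6, -0.2, 0.4]
opening: 0.0803
gripper_force: 0.0
```

Request:
send_rows([
  [[-0.72,0,0,-0.15,0],[-0.72,0,0,-0.3,0],[-0.72,0,0,-0.42,0],[-0.72,0,0,-0.52,0],[-0.72,0,0,-0.57,0],[-0.72,0,0,-0.58,0],[-0.72,0,0,-0.58,0],[-0.72,0,0,-0.58,0],[1,0,0,-0.58,0],[1,0,0,-0.58,0],[1,0,0,-0.58,0],[1,0,0,-0.58,0],[1,0,0,-0.58,0],[1,0,0,-0.58,0]],
], force=15)

```text
t: 19.38
tool_pos: [0.4236, -0.2955, 0.0374]
orientation: [-3.134, -0.208, -0.002]
force: [-1.5, 3.2, 6.4]
opening: 0.0638
gripper_force: 15.0
```

Request:
send_rows([
  [[1,0,0,0.05,0],[1,0,0,0.15,0],[1,0,0,0.3,0],[1,0,0,0.45,0],[1,0,0,0.6,0],[1,0,0,0.75,0],[1,0,0,0.85,0],[1,0,0,0.9,0],[1,0,0,0.9,0],[1,0,0,0.9,0]],
])

```text
t: 20.22
tool_pos: [0.4229, -0.2957, 0.2159]
orientation: [-3.135, -0.208, 0.0]
force: [-0.5, -1.0, -2.7]
opening: 0.0638
gripper_force: 15.0
```

```bash
python3 st.py; python3 ang.py q 0.13|grep -A20 side
```

```text
[-0.47 -0.98 -2.67] [ 0.003  0.088 -0.02 ] 0.06377152759059895 14.969130009412766 [ 0.4229 -0.2957  0.2159]
side 809
0.2 19 [ 0.483 -0.27   0.214] [ 0.509 -0.259  0.22 ]
0.22 194 [ 0.396 -0.276  0.221] [ 0.513 -0.257  0.24 ]
0.24 323 [ 0.393 -0.286  0.24 ] [ 0.517 -0.257  0.26 ]
0.26 231 [ 0.396 -0.314  0.26 ] [ 0.479 -0.264  0.279]
0.28 41 [ 0.404 -0.307  0.28 ] [ 0.417 -0.279  0.287]
top 804
0.22 87 [ 0.478 -0.298  0.224] [ 0.519 -0.258  0.24 ]
0.24 549 [ 0.467 -0.303  0.24 ] [ 0.522 -0.261  0.259]
0.26 168 [ 0.459 -0.3    0.26 ] [ 0.484 -0.269  0.271]
```

Request:
send_rows([
  [[1,0,0,0,0],[1,0,0,0,0],[1,-0.05,0,0,0],[1,-0.13,-0.01,0,0],[1,-0.22,-0.02,0,0],[1,-0.3,-0.03,0,0],[1,-0.1,0,0,0],[1,0.04,0.01,0,0],[1,0.15,0.02,0,0],[1,0.23,0.03,0,0],[1,0.28,0.04,0,0],[1,0.3,0.04,0,0],[1,0.3,0.04,0,0]],
], force=4.8)

```text
t: 21.4
tool_pos: [0.4829, -0.2876, 0.2159]
orientation: [-3.134, -0.209, 0.001]
force: [0.2, -0.1, -2.1]
opening: 0.0643
gripper_force: 4.8
```

```bash
python3 st.py; python3 ang.py r 0.13|grep -A20 side
```

```text
[ 0.16 -0.07 -2.06] [0.068 0.021 0.033] 0.0643447610152203 4.800000116229057 [ 0.4829 -0.2876  0.2159]
side 807
0.14 9 [ 0.501 -0.273  0.156] [ 0.513 -0.26   0.16 ]
0.16 98 [ 0.49  -0.276  0.16 ] [ 0.532 -0.257  0.179]
0.18 106 [ 0.473 -0.275  0.181] [ 0.528 -0.255  0.2  ]
0.2 139 [ 0.463 -0.278  0.201] [ 0.516 -0.252  0.219]
0.22 131 [ 0.452 -0.281  0.22 ] [ 0.513 -0.253  0.24 ]
0.24 107 [ 0.442 -0.299  0.241] [ 0.468 -0.258  0.259]
0.26 213 [ 0.448 -0.317  0.26 ] [ 0.487 -0.259  0.278]
top 176
0.24 65 [ 0.444 -0.311  0.256] [ 0.457 -0.274  0.26 ]
0.26 103 [ 0.447 -0.314  0.26 ] [ 0.461 -0.279  0.265]
0.32 8 [ 0.443 -0.289  0.326] [ 0.451 -0.259  0.333]
```

Request:
send_rows([
  [[1,-0.05,0,0,0],[1,-0.13,-0.01,0,0],[1,-0.23,-0.02,0,0],[1,-0.35,-0.03,0,0],[1,-0.15,0,0,0],[1,-0.01,0,0,0],[1,0.08,0,0,0],[1,0.13,0.0,0,0],[1,0.15,0.0,0,0],[1,0.15,0,0,0]],
], force=4.3)

```text
t: 22.33
tool_pos: [0.5126, -0.2879, 0.2162]
orientation: [-3.134, -0.208, 0.001]
force: [0.8, -0.5, -1.3]
opening: 0.0643
gripper_force: 4.3
```

```bash
python3 st.py; python3 ang.py s 0.13|grep -A20 side
```

```text
[ 0.84 -0.54 -1.34] [ 0.059  0.078 -0.021] 0.06433928765792937 4.299868047237396 [ 0.5126 -0.2879  0.2162]
side 861
0.14 53 [ 0.491 -0.286  0.148] [ 0.523 -0.263  0.16 ]
0.16 112 [ 0.488 -0.285  0.161] [ 0.525 -0.263  0.18 ]
0.18 98 [ 0.481 -0.283  0.18 ] [ 0.521 -0.257  0.2  ]
0.2 156 [ 0.477 -0.286  0.201] [ 0.524 -0.255  0.22 ]
0.22 117 [ 0.475 -0.289  0.221] [ 0.52  -0.255  0.24 ]
0.24 117 [ 0.473 -0.29   0.24 ] [ 0.498 -0.256  0.259]
0.26 207 [ 0.473 -0.316  0.261] [ 0.521 -0.259  0.273]
top 252
0.22 10 [ 0.476 -0.28   0.223] [ 0.482 -0.269  0.239]
0.24 12 [ 0.474 -0.283  0.241] [ 0.482 -0.268  0.257]
0.26 210 [ 0.474 -0.316  0.263] [ 0.503 -0.271  0.271]
0.32 18 [ 0.471 -0.293  0.324] [ 0.482 -0.25   0.335]
```

Request:
send_rows([
  [[1,-0.05,0.03,0,0],[1,-0.12,0.06,0,0],[1,-0.2,0.1,0,0],[1,-0.27,0.15,0,0],[1,-0.11,0.2,0,0],[1,0.02,0.3,0,0],[1,0.1,0.4,0,0],[1,0.14,0.5,0,0],[1,0.15,0.6,0,0],[1,0.15,0.65,0,0],[1,0.15,0.65,0,0]],
], force=4.3)

```text
t: 23.35
tool_pos: [0.5425, -0.1562, 0.2164]
orientation: [-3.134, -0.211, 0.0]
force: [-1.0, -0.4, -1.5]
opening: 0.0636
gripper_force: 4.3
```

```bash
python3 st.py; python3 ang.py u 0.13|grep -A20 side
```

```text
[-1.01 -0.42 -1.51] [-0.008  0.036  0.002] 0.06356683885373178 4.299523159861565 [ 0.5425 -0.1562  0.2164]
side 1978
0.0 15 [ 0.578 -0.109  0.012] [ 0.596 -0.092  0.02 ]
0.02 57 [ 0.581 -0.112  0.021] [ 0.596 -0.092  0.04 ]
0.04 48 [ 0.58  -0.109  0.041] [ 0.595 -0.092  0.06 ]
0.06 44 [ 0.578 -0.107  0.06 ] [ 0.594 -0.09   0.079]
0.08 68 [ 0.57  -0.11   0.082] [ 0.594 -0.082  0.099]
0.1 111 [ 0.567 -0.112  0.101] [ 0.599 -0.08   0.12 ]
0.12 129 [ 0.568 -0.119  0.12 ] [ 0.598 -0.079  0.14 ]
0.14 185 [ 0.508 -0.159  0.141] [ 0.596 -0.08   0.16 ]
0.16 262 [ 0.508 -0.159  0.16 ] [ 0.6  -0.08  0.18]
0.18 336 [ 0.504 -0.153  0.181] [ 0.609 -0.081  0.199]
0.2 180 [ 0.502 -0.163  0.2  ] [ 0.546 -0.124  0.219]
0.22 154 [ 0.501 -0.167  0.221] [ 0.54  -0.124  0.24 ]
0.24 139 [ 0.502 -0.166  0.241] [ 0.526 -0.126  0.26 ]
0.26 250 [ 0.503 -0.184  0.261] [ 0.553 -0.127  0.273]
top 533
0.18 10 [ 0.502 -0.156  0.193] [ 0.59  -0.099  0.199]
0.2 35 [ 0.501 -0.172  0.202] [ 0.52  -0.131  0.22 ]
0.22 46 [ 0.502 -0.174  0.223] [ 0.518 -0.132  0.24 ]
0.24 54 [ 0.502 -0.177  0.241] [ 0.513 -0.135  0.26 ]
0.26 362 [ 0.503 -0.185  0.263] [ 0.537 -0.136  0.273]
```

Request:
send_rows([
  [[1,0,0,0.15,0],[1,0,0,0.3,0],[1,0,0,0.42,0],[1,0,0.05,0.45,0.1],[1,0,0.15,0.45,0.2],[1,0,0.25,0.45,0.3],[1,0,0.37,0.45,0.4],[1,0,0.5,0.45,0.5],[1,0,0.6,0.45,0.6],[1,0,0.7,0.45,0.7],[1,0,0.78,0.45,0.8],[1,0,0.85,0.45,0.9],[1,0,0.88,0.45,1],[1,0,0.88,0.45,1]],
], force=8)

```text
t: 24.62
tool_pos: [0.543, 0.018, 0.3065]
orientation: [2.606, 1.754, 0.0]
force: [0.4, -0.7, -2.4]
opening: 0.0636
gripper_force: 8.0
```

Request:
send_rows([
  [[1,0.05,0,0,0.1],[1,0.12,0,0,0.2],[1,0.2,0,0,0.3],[1,0.25,0,0,0.37],[1,0.25,0,0,0.37],[1,0.25,0,0,0.37],[1,0.25,0,0,0.37]],
], force=8)

```text
t: 25.2
tool_pos: [0.5926, 0.0172, 0.3063]
orientation: [-2.231, -2.212, 0.001]
force: [-0.2, 0.1, -2.4]
opening: 0.0639
gripper_force: 8.0
```

```bash
python3 st.py; python3 ang.py v 0.08|grep -A20 side
```

```text
[-0.15  0.13 -2.38] [-0.009 -0.091 -0.017] 0.06385035242525113 7.998970448970795 [0.5926 0.0172 0.3063]
side 1219
0.22 9 [0.569 0.004 0.237] [0.583 0.028 0.24 ]
0.24 157 [ 0.567 -0.001  0.24 ] [0.597 0.034 0.26 ]
0.26 141 [0.566 0.001 0.26 ] [0.594 0.036 0.28 ]
0.28 186 [ 0.56  -0.001  0.281] [0.599 0.041 0.3  ]
0.3 224 [ 0.56  -0.003  0.301] [0.6   0.042 0.319]
0.32 155 [0.565 0.024 0.32 ] [0.601 0.042 0.34 ]
top 160
0.24 13 [ 0.572 -0.015  0.246] [ 0.581 -0.008  0.256]
0.28 21 [ 0.566 -0.02   0.284] [ 0.578 -0.011  0.299]
0.3 31 [ 0.568 -0.023  0.301] [ 0.586 -0.013  0.319]
0.32 32 [ 0.572 -0.023  0.321] [ 0.589 -0.015  0.339]
```

Request:
send_rows([
  [[1,0,0.03,0,0],[1,0,0.057,0,0],[1,0,0.057,-0.1,0],[1,0,0.057,-0.22,0],[1,0,0.057,-0.36,0],[1,0,0.057,-0.5,0],[1,0,0.057,-0.62,0],[1,0,0.057,-0.7,0],[1,0,0.057,-0.75,0],[1,0,0.057,-0.77,0],[1,0,0.057,-0.77,0],[1,0,0.057,-0.77,0]],
], force=8)

```text
t: 26.3
tool_pos: [0.5937, 0.0298, 0.1536]
orientation: [2.225, 2.217, 0.002]
force: [-0.6, 1.2, -1.4]
opening: 0.0639
gripper_force: 8.0
```

```bash
python3 st.py; python3 ang.py w 0.08|grep -A20 side
python3 - <<'E'
import cv2,numpy as np
a=cv2.imread("pics/w_top.png")[150:310,180:380];b=cv2.imread("pics/w_side.png")[150:330,180:380]
cv2.imwrite("pics/w.png",np.hstack([cv2.resize(a,(400,360)),cv2.resize(b,(400,360))]))
E
```

```text
[-0.57  1.24 -1.39] [-0.026 -0.07  -0.021] 0.06387243817853462 7.998864948749542 [0.5937 0.0298 0.1536]
side 979
0.08 87 [0.569 0.014 0.084] [0.596 0.046 0.1  ]
0.1 114 [0.568 0.014 0.1  ] [0.596 0.046 0.119]
0.12 109 [0.562 0.015 0.121] [0.593 0.052 0.14 ]
0.14 169 [0.562 0.013 0.14 ] [0.599 0.054 0.16 ]
0.16 129 [0.562 0.021 0.16 ] [0.601 0.055 0.179]
0.18 125 [0.566 0.037 0.181] [0.602 0.054 0.2  ]
0.2 243 [0.567 0.006 0.201] [0.62  0.054 0.21 ]
top 130
0.12 15 [ 0.568 -0.006  0.122] [0.583 0.107 0.138]
0.14 31 [ 0.571 -0.01   0.142] [0.585 0.107 0.159]
0.16 28 [ 0.573 -0.011  0.161] [0.592 0.108 0.179]
0.18 31 [ 0.574 -0.01   0.182] [0.589 0.109 0.199]
0.2 19 [ 0.581 -0.01   0.202] [ 0.602 -0.008  0.208]
```

View pics/w.png

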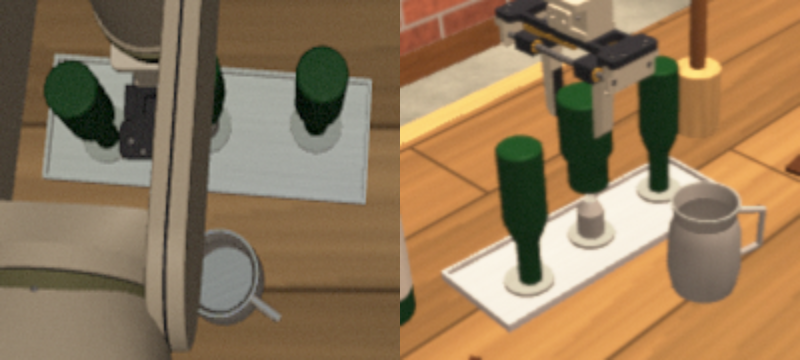

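Request:
send_rows([
  [[1,-0.007,0,-0.05,0],[1,-0.007,0,-0.1,0],[1,-0.007,0,-0.15,0],[1,-0.007,0,-0.19,0],[1,-0.007,0,-0.22,0],[1,-0.007,0,-0.22,0]],
], force=7)

```text
t: 26.9
tool_pos: [0.5901, 0.0296, 0.1057]
orientation: [-2.224, -2.215, 0.004]
force: [0.3, 0.6, -1.4]
opening: 0.064
gripper_force: 7.0
```

```bash
python3 st.py; python3 ang.py x 0.08|grep -A9 side
```

```text
[ 0.32  0.57 -1.41] [-0.01  -0.135  0.032] 0.06397037766707601 6.998976990580559 [0.5901 0.0296 0.1057]
side 935
0.02 26 [0.567 0.018 0.035] [0.592 0.043 0.04 ]
0.04 102 [0.565 0.013 0.041] [0.592 0.046 0.059]
0.06 99 [0.562 0.012 0.061] [0.592 0.048 0.079]
0.08 136 [0.558 0.011 0.081] [0.594 0.053 0.1  ]
0.1 152 [0.557 0.011 0.1  ] [0.596 0.054 0.12 ]
0.12 104 [0.563 0.037 0.121] [0.598 0.055 0.14 ]
0.14 220 [0.563 0.013 0.141] [0.616 0.054 0.16 ]
0.16 91 [0.573 0.008 0.16 ] [0.612 0.053 0.162]
top 99
```

Request:
send_rows([
  [[1,0,0,-0.03,0],[1,0,0,-0.06,0],[1,0,0,-0.09,0],[1,0,0,-0.12,0],[1,0,0,-0.14,0],[1,0,0,-0.14,0]],
], force=6)

```text
t: 27.5
tool_pos: [0.5915, 0.0295, 0.0798]
orientation: [-2.226, -2.217, 0.001]
force: [-0.6, -0.0, -2.7]
opening: 0.0637
gripper_force: 6.0
```

```bash
python3 st.py; python3 ang.py y 0.08|grep -A9 side
```

```text
[-0.64 -0.04 -2.67] [-0.016 -0.081  0.004] 0.06368550641200389 5.9921155124902725 [0.5915 0.0295 0.0798]
side 879
0.0 32 [0.566 0.016 0.014] [0.592 0.046 0.02 ]
0.02 112 [0.566 0.012 0.022] [0.596 0.046 0.04 ]
0.04 87 [0.564 0.015 0.04 ] [0.592 0.049 0.06 ]
0.06 145 [0.559 0.011 0.06 ] [0.595 0.053 0.08 ]
0.08 132 [0.56  0.014 0.081] [0.597 0.054 0.1  ]
0.1 104 [0.564 0.035 0.101] [0.598 0.053 0.12 ]
0.12 259 [0.565 0.012 0.121] [0.617 0.053 0.138]
0.18 7 [0.535 0.064 0.187] [0.552 0.067 0.189]
top 85
```

Request:
send_rows([
  [[1,0,0,-0.01,0],[1,0,0,-0.02,0],[1,0,0,-0.03,0],[1,0,0,-0.03,0]],
], force=6)

```text
t: 27.93
tool_pos: [0.592, 0.0298, 0.0755]
orientation: [2.225, 2.217, 0.001]
force: [-2.8, 1.0, 6.2]
opening: 0.0637
gripper_force: 6.0
```

```bash
python3 st.py
```

```text
[-2.8   1.05  6.2 ] [ 0.009  0.725 -0.055] 0.06373252011990398 6.012184023857117 [0.592  0.0298 0.0755]
```

```bash
python3 ang.py z 0.08|grep -A9 side
python3 - <<'E'
import cv2,numpy as np
b=cv2.imread("pics/z_side.png")[150:330,200:400]
cv2.imwrite("pics/z.png",cv2.resize(b,(600,540),interpolation=cv2.INTER_CUBIC))
for t in "wz":
    f=cv2.imread(f"pics/{t}_side.png")[235:305,312:366].astype(int)
    if t=="w": a=f
print(np.abs(a-f).mean())
E
```

```text
side 858
0.0 28 [0.566 0.013 0.013] [0.586 0.045 0.02 ]
0.02 119 [0.566 0.012 0.02 ] [0.596 0.046 0.04 ]
0.04 88 [0.563 0.012 0.04 ] [0.59  0.049 0.06 ]
0.06 145 [0.559 0.01  0.061] [0.595 0.053 0.08 ]
0.08 111 [0.559 0.019 0.081] [0.598 0.053 0.099]
0.1 112 [0.564 0.036 0.1  ] [0.601 0.054 0.12 ]
0.12 246 [0.565 0.016 0.121] [0.619 0.052 0.138]
0.18 9 [0.533 0.064 0.182] [0.556 0.068 0.187]
top 89
1.6419753086419753
```

View pics/z.png

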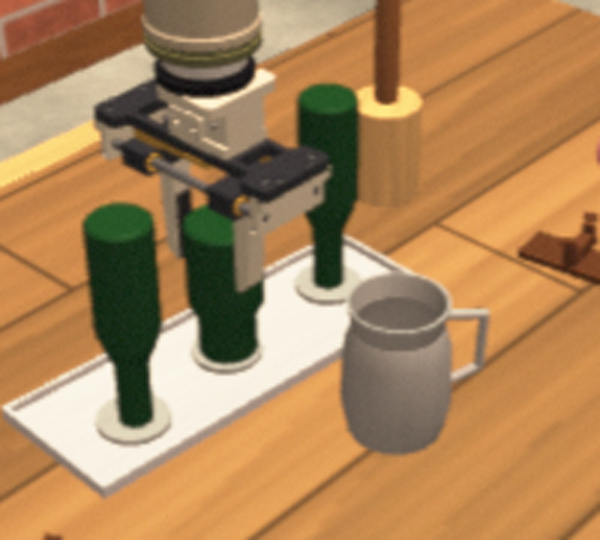

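Request:
send_rows([
  [[-0.72,0,0,0,0],[-0.72,0,0,0,0],[-0.72,0,0,0,0],[-0.72,0,0,0,0],[-0.72,0,0,0,0],[-0.72,0,0,0,0],[-0.72,0,0,0.05,0],[-0.72,0,0,0.15,0],[-0.72,0,0,0.3,0],[-0.72,0,0,0.5,0],[-0.72,0,0,0.7,0],[-0.72,0,0,0.9,0],[-0.72,0,0,1,0],[-0.72,0,0,1,0],[-0.72,0,0,1,0]],
])

```text
t: 29.28
tool_pos: [0.5927, 0.0296, 0.2772]
orientation: [2.223, 2.215, 0.005]
force: [-0.4, 0.5, -1.3]
opening: 0.0798
gripper_force: 0.0
```

```bash
python3 st.py; python3 ang.py zz 0.06|grep -A9 side
python3 - <<'E'
import cv2,numpy as np
b=cv2.imread("pics/zz_side.png")[120:360,120:420];a=cv2.imread("pics/a_side.png")[120:360,120:420]
d=np.abs(a.astype(int)-b).max(2)
for n,(x0,y0,x1,y1) in dict(jug=(312,240,366,300),wine=(142,200,188,312),mallet=(322,145,345,175),parked=(298,190,312,250)).items(): print(n,d[y0-120:y1-120,x0-120:x1-120].mean())
E
```

```text
[-0.41  0.47 -1.26] [-0.054 -0.088  0.019] 0.07975348879217356 0.0 [0.5927 0.0296 0.2772]
side 1106
0.0 32 [0.567 0.013 0.012] [0.592 0.044 0.02 ]
0.02 119 [0.566 0.011 0.021] [0.596 0.046 0.04 ]
0.04 87 [0.562 0.015 0.041] [0.593 0.049 0.06 ]
0.06 143 [0.559 0.012 0.061] [0.597 0.052 0.08 ]
0.08 164 [0.558 0.01  0.08 ] [0.598 0.053 0.1  ]
0.1 166 [0.559 0.007 0.101] [0.595 0.053 0.12 ]
0.12 395 [ 0.56  -0.004  0.121] [0.613 0.052 0.138]
top 498
0.02 6 [0.565 0.008 0.021] [0.568 0.021 0.03 ]
jug 8.942283950617284
wine 8.58307453416149
mallet 9.289855072463768
parked 7.234523809523809
```

```bash
python3 -c "
from plant import order
print(order.close_job())"
```

```text
the job is handed in; nothing more can be done
None
```

Both bottles are standing upside down, fully seated and straight on their pegs (slim on the thin free peg, then stout on the thick one). The drying bottle, jug, wine bottle and mallet look unmoved in the last side-camera image, and I handed the job in at about 29 s.

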